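Stack the groceries in two piles on their stands

TASK

Clear up the glass stove cover by making two neat, centred, upright piles. Lay the flat fish tin lengthwise along the slatted wooden stand and stand the jam jar on the tin; stand the small tall tin on the round cork mat and the salt shaker on top of that tin. Tip nothing over, and leave the wide low tin and the pepper mill where they are.

Things in the scene. Friction and masses are not known exactly. Their poses are not given: they have to be found in the camera images.
- pot_stand: Slatted wooden pot stand lying on the glass stove cover (surface z = 0), fixed: 90 mm along its x, 130 mm along its y (the slats run along y), 14 mm high, flat top. Origin: centre of its underside; z up.
- cork_mat: Round cork mat lying on the cover, fixed: 110 mm across, 8 mm thick. Origin: centre of its underside; z up.
- fish_tin: Flat, rounded oblong fish tin, yellowish with a dark blue top, lying on the cover: 63 mm along its x, 105 mm along its y, 26 mm high, flat top, about 0.15 kg; grasp it across its 60 mm width. Origin: centre of its underside; z up.
- jam_jar: Round jam jar of red jam with a gold flat lid: 66 mm across, 100 mm high, about 0.44 kg, standing on the cover. Origin: centre of its underside; z up.
- small_tin: Small tall round tin, green with gold rims: 57 mm across, 72 mm high, flat top, about 0.18 kg, standing on the cover. Origin: centre of its underside; z up.
- salt_shaker: Round salt shaker, white body and grey domed cap: 44 mm across up to 66 mm, 34 mm across in the cap, 90 mm high, about 0.1 kg, standing on the cover. Origin: centre of its underside; z up.
- wide_tin: Bystander, to be left where it is: wide low tin, white and red, 75 mm across, 58 mm high, standing loose on the cover among the others. Origin: centre of its underside; z up.
- pepper_mill: Bystander, to be left where it is: brown wooden pepper mill, 58 mm across, 150 mm high, standing loose on the counter left of the stove, 10 mm higher than the cover. Origin: centre of its underside; z up.
There are look-alikes about, which are no part of the job. Leave any purple look-alike of the small_tin alone.

How it is judged:
By the outcome, as a careful person would: the job done as asked, in the order asked, and still so for the second after the job is handed in, with the robot touching nothing.
It also fails if it takes over 128 s, if anything falls off the work surface, if the arm or the gripper's body presses on something with over 40 N, if the wrist force passes 120 N, or if a joint passes its speed limit or range.

ROBOT

A 7-joint arm with a two-finger parallel gripper is mounted at the origin on a cart in front of the work surface, level with it; the furniture and walls round the work are solid. World frame = base frame: x ahead of the robot, y to its left, z up, the work surface at z = 0. Lengths are in m, angles in rad, forces in N, time in s.
With the tool pointing down it reaches from about 0.35 to 0.9 m from the base axis. Payload 19.9 kg.
Tool frame: the origin (TCP) lies on the centre line of the jaws, within the pads' length; the fingertips stand 11 mm ahead of it and the grasp point (between the pads) lies 8 mm behind it; z points along the fingers, y is the line along which they close (so a half turn about z gives the same grasp; the last joint's range is limited). The gripper opens to 85 mm and grips with 20 to 120 N. Pads are 22 mm wide; open, the fingers measure 114 mm over their backs; the gripper's body (76 mm by 85 mm) begins 54 mm behind the grasp point. The pads swing forward as they close: fully open they stand 13 mm farther back than shut.
Start: joints at [-1.254, 0.417, -0.01, 1.614, 0.005, 1.111, -0.053], TCP at [0.219, 0.585, 0.242] pointing down, gripper open.
Joint ranges: [-2.81, 2.81], [-0.39, 2.02], [-1.27, 1.25], [0.06, 2.57], [-1.19, 4.33], [0.19, 2], [-2.82, 2.82]. Speed limits (rad/s): [1.89, 1.89, 2.39, 2.39, 3.01, 3.01, 3.01].

INTERFACE

Orientations are given as a unit quaternion [x, y, z, w].
In Python, from bench import bot gives the robot as it stands. The module is installed in compiled form; this text tells all that it offers.
- The arm moves only by the shell command python3 -m pendant 'ROWS' [FORCE]. ROWS is JSON, a list of rows, each an object with "travel": the shift along the tool's x, y, z in units of 30 mm (1.0 is 30 mm), a list of three; "angular": the turn, a rotation vector about the tool's x, y, z in units of 6 degrees (1.0 is 6 degrees), a list of three; "claw": the opening, from 0 (shut) to 1 (fully open). A call has 1 to 12 rows; each row is the pose to reach, as a shift and turn from the pose commanded when the call began, along the tool's axes at that moment; what a row does not reach only later rows make up. A row lasts 1/12 s, in which the tool goes at most 41.7 mm and 7.16 degrees, less where a joint would pass 70% of its speed; a pose out of reach is approached as far as the arm can. A call with a gripper value outside its range is refused whole. The fingers move at their own pace and stop on an object; FORCE is the grip in N (left out, the last holds). Time passes only in rows, so rows that repeat a pose let the fingers close. It gives the time, the measured TCP pose, the force, the opening and the grip force at its end, in the units of the state.
- bot.observe(): the state, without advancing time (a new reading comes with each control period).
- bot.snapshot(name): name is "side" or "top" or "wrist"; returns a dict with "color" (400x640x3 uint8, red, green, blue), "camera_matrix" (3x3 intrinsics, pixels), "xyz" and "orientation" of the camera in the world; the wrist camera has in their place "mount" (4x4, takes a point from camera to tool coordinates, whose origin is the TCP and whose axes are the flange's). Camera axes: x right, y down, z forward; pixel columns grow to the right and rows downward; lengths in m; the calibration is good to about 2 mm. A picture is of the moment at which its call begins: read the wrist's pose just before it. There is no depth.
- bot.close_job(): hands the job in; it is judged then, once.
The state is a dict: "time": time; "q": joint angles; "qd": joint speeds; "effort": joint torques, N m; "eef_pos": TCP position; "orientation": TCP orientation; "wrist_force": force on the tool from outside, world axes, zero at the start; "wrist_torque": the same for the moment, N m; "finger_gap": finger opening in m; "grasp_force": force on a finger pad.
Only numpy, scipy, OpenCV 4.12 (cv2) and the standard library are available. Lean on these libraries where they do the work, as an engineer would, in place of code of your own. Each camera call takes 0.05 s, during which the arm holds its last target. There are 200 camera calls.

## Working session

There is one attempt and no reset: what is moved stays moved. The work goes in short steps, Python scripts to look and compute and a shell command to move; the robot and the scene stay as the last step left them, time stands still between calls to the robot, and variables do not carry over. Pictures are saved under pics/ and viewed, at most 14 in all, crops included, and the job is handed in when it is done.

```bash
mkdir -p pics; python3 - <<'E'
from bench import bot
import cv2,json
s=bot.observe();print({k:s[k] for k in('time','eef_pos','orientation','wrist_force','finger_gap')})
for n in('top','side','wrist'):
    d=bot.snapshot(n);cv2.imwrite(f'pics/{n}0.png',d['color'][:,:,::-1]);print(n,{k:(v.tolist() if hasattr(v,'tolist') else v) for k,v in d.items() if k!='color'})
E
```

```text
{'time': 0.0, 'eef_pos': array([0.21935458, 0.58487595, 0.2416703 ]), 'orientation': array([ 1.78448648e-01,  9.83949037e-01, -6.06250269e-04, -7.38419044e-05]), 'wrist_force': array([-0.54083532,  0.49888729,  0.09201717]), 'finger_gap': 0.08528571328790045}
top {'camera_matrix': [[452.5006267851525, 0.0, 322.1026610793684], [0.0, 452.5006267851525, 199.53127434725562], [0.0, 0.0, 1.0]], 'xyz': [0.37693581506920704, 0.1330080085637055, 1.1454427327216499], 'orientation': [0.7144219023476597, -0.6951916226501983, 0.051288248604309715, -0.060658625091886284]}
side {'camera_matrix': [[439.65311133080405, 0.0, 318.31556053860675], [0.0, 439.65311133080405, 201.12736620311313], [0.0, 0.0, 1.0]], 'xyz': [0.2638064009977837, -0.9322943594868096, 0.5551517644302786], 'orientation': [0.8351413532788853, -0.11910032230885158, 0.06214566840981372, -0.5333778671517382]}
wrist {'camera_matrix': [[301.3174986555787, 0.0, 323.22683985936067], [0.0, 301.3174986555787, 204.09063470532527], [0.0, 0.0, 1.0]], 'mount': [[0.0006305587216851751, -0.9609793932089675, -0.2766192477457453, 0.07008728711227011], [0.9999997690480331, 0.0005358106686217084, 0.0004181038224634651, -0.0003542064711815618], [-0.00025357361352083656, -0.2766194474989979, 0.9609795091289773, -0.13095918946032134], [0.0, 0.0, 0.0, 1.0]]}
```

View pics/top0.png

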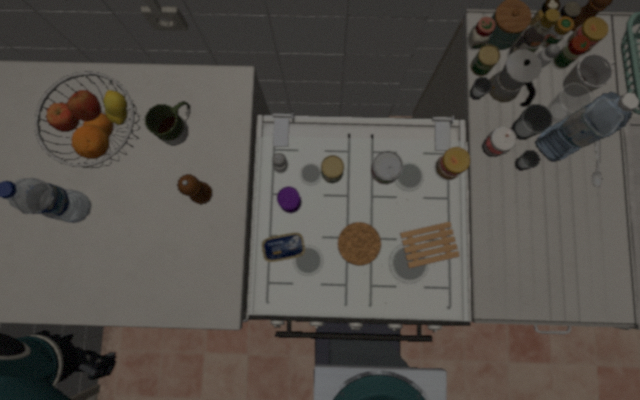

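View pics/side0.png

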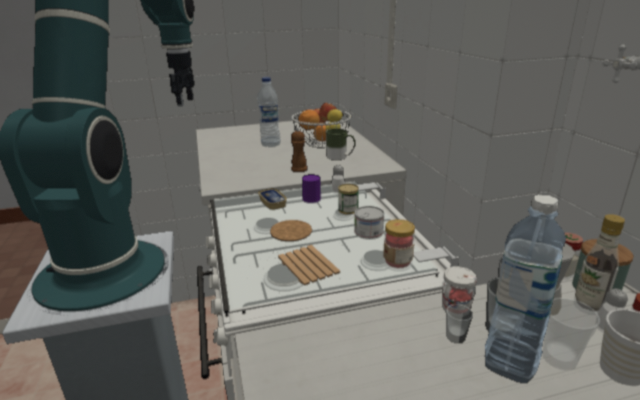

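Top view: fish tin (284,246), cork (359,243), stand (430,244), jar lid (453,163), wide tin (387,167), small tin (332,168), salt shaker (280,160), purple decoy (289,199) and mill (190,186). I'll enlarge both views.

```bash
python3 - <<'E'
import cv2
a=cv2.imread('pics/top0.png')[140:290,255:475];cv2.imwrite('pics/topc.png',cv2.convertScaleAbs(cv2.resize(a,None,fx=3.6,fy=3.6,interpolation=cv2.INTER_CUBIC),alpha=1.5))
a=cv2.imread('pics/side0.png')[150:300,240:440];cv2.imwrite('pics/sidec.png',cv2.convertScaleAbs(cv2.resize(a,None,fx=4,fy=4,interpolation=cv2.INTER_CUBIC),alpha=1.5))
E
```

```text
(no output)
```

View pics/topc.png

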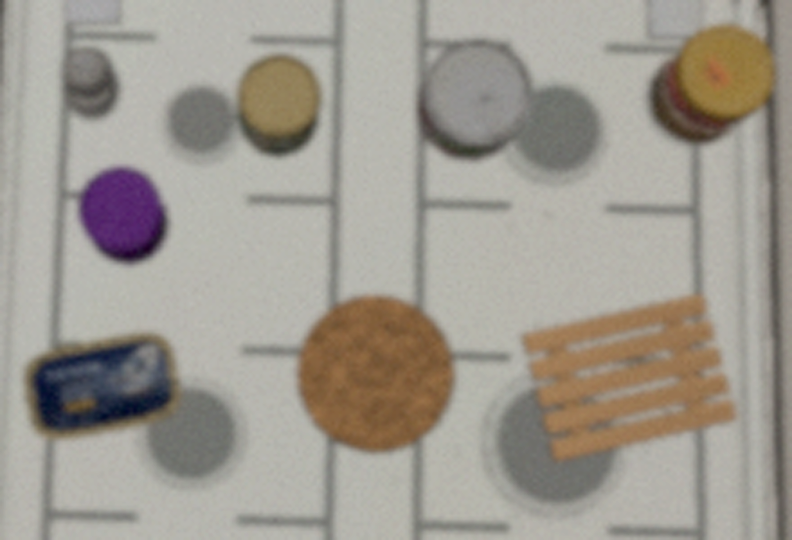

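View pics/sidec.png

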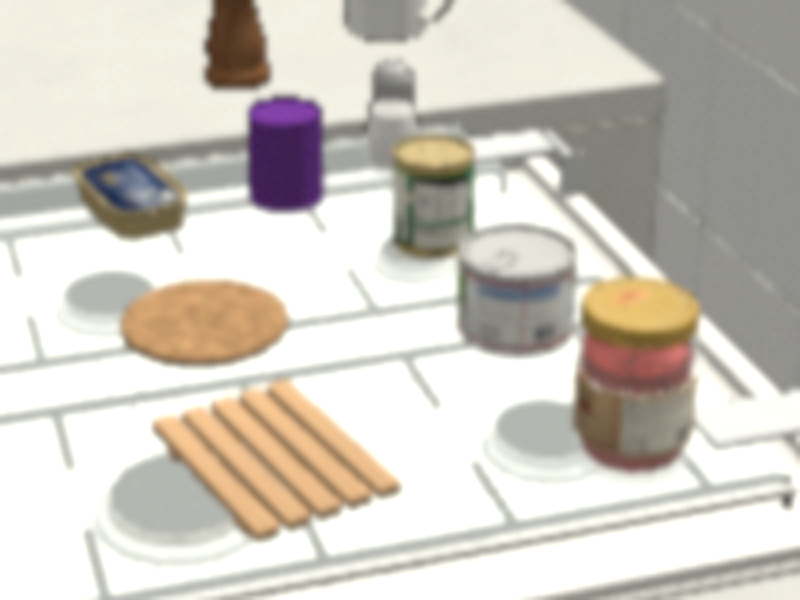

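```bash
cat > h.py <<'E'
import numpy as np,cv2
from scipy.spatial.transform import Rotation as R
TOP=(np.array([[452.5006,0,322.1027],[0,452.5006,199.5313],[0,0,1]]),[0.376936,0.133008,1.145443],[0.7144219,-0.6951916,0.05128825,-0.0606586])
SIDE=(np.array([[439.6531,0,318.3156],[0,439.6531,201.1274],[0,0,1]]),[0.2638064,-0.9322944,0.5551518],[0.8351414,-0.1191003,0.0621457,-0.5333779])
def ray(c,uv):
    d=R.from_quat(c[2]).apply(np.linalg.inv(c[0])@[*uv,1]); return np.array(c[1]),d/np.linalg.norm(d)
def tri(c1,p1,c2,p2):
    o1,d1=ray(c1,p1);o2,d2=ray(c2,p2)
    s=np.linalg.lstsq(np.c_[d1,-d2],o2-o1,rcond=None)[0]
    a,b=o1+s[0]*d1,o2+s[1]*d2
    return (a+b)/2,np.linalg.norm(a-b)
def atz(c,p,z):
    o,d=ray(c,p);return o+d*(z-o[2])/d[2]
def tc(p):return ((p[0]+.5)/3.6-.5+255,(p[1]+.5)/3.6-.5+140)
def sc(p):return ((p[0]+.5)/4-.5+240,(p[1]+.5)/4-.5+150)
E
python3 - <<'E'
from h import *
np.set_printoptions(precision=4,suppress=True)
for n,a,b,z in [('fish',(102,385),(129,185),.026),('mat',(376,373),(205,320),.008),('stand',(630,378),(275,457),.014),('jar',(726,73),(641,303),.1),('small',(279,97),(433,155),.072),('wide',(475,95),(517,255),.058),('salt',(88,68),(394,65),.085)]:
    print(n,*tri(TOP,tc(a),SIDE,sc(b)),atz(TOP,tc(a),z),atz(SIDE,sc(b),z))
def ax(q,z):
    P=np.array([atz(TOP,tc(p),z)[:2] for p in q]);print(P.tolist())
    e=P[1]-P[0]+P[2]-P[3];f=P[1]-P[2]+P[0]-P[3];print(np.degrees(np.arctan2(e[1],e[0])),np.degrees(np.arctan2(f[1],f[0])),np.linalg.norm(e)/2,np.linalg.norm(f)/2)
ax([(523,335),(704,297),(735,417),(556,460)],.014)
ax([(30,352),(168,335),(176,412),(38,436)],.026)
E
```

```text
fish [0.4343 0.2439 0.0245] 0.0028240048629003867 [0.4356 0.2436 0.026 ] [0.4324 0.2407 0.026 ]
mat [0.4493 0.0551 0.0076] 0.0016236422785360805 [0.4501 0.055  0.008 ] [0.4484 0.0544 0.008 ]
stand [ 0.4511 -0.1204  0.0116] 0.0002345409720737839 [ 0.4511 -0.1199  0.014 ] [ 0.4502 -0.1239  0.014 ]
jar [ 0.6472 -0.1654  0.1   ] 0.00020322110932198388 [ 0.6471 -0.1654  0.1   ] [ 0.6473 -0.1654  0.1   ]
small [0.6297 0.1278 0.0696] 0.001773385694423438 [0.63   0.1276 0.072 ] [0.6269 0.1222 0.072 ]
wide [ 0.6389 -0.0067  0.0546] 0.00014843783092054023 [ 0.6381 -0.0062  0.058 ] [ 0.6362 -0.0129  0.058 ]
salt [0.642  0.2556 0.0891] 0.0011287354329773867 [0.6436 0.256  0.085 ] [0.6447 0.266  0.085 ]
[[0.4788145451073599, -0.04609717544122682], [0.5087051064223522, -0.17170827202733932], [0.42632252828421235, -0.19158764786379837], [0.39362694844718, -0.06875901143383098]]
-75.86043925878832 14.244799245496791 0.1281008645612923 0.08644292652644384
[[0.45681699636645523, 0.2941129708518467], [0.4710977533863223, 0.1995960493521108], [0.41862627625365245, 0.192265067838948], [0.399757171766269, 0.28585336593367555]]
-80.0053658859647 8.101011965263423 0.09550194625848103 0.05531765641403939
```

View pics/wrist0.png

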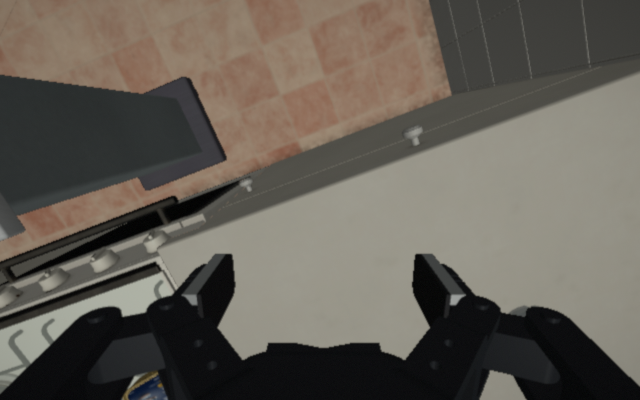

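The two views agree on heights: fish 25, mat 8, stand 12, jar 100, small tin 70 and salt 89 mm. The start wrist picture only shows the counter edge. Next I'll write the helper and go above the fish tin.

```bash
cat >> h.py <<'E'
M=None
def go(x,y,z,yaw):
    """travel/angular units to bring TCP to x,y,z, tool down, jaw line (tool y) at yaw deg (mod 180)"""
    from bench import bot
    s=bot.observe();C=R.from_quat(s['orientation']);cy=C.as_matrix()[:,1]
    c=np.degrees(np.arctan2(cy[1],cy[0]));t=c+(yaw-c+90)%180-90;t=np.radians(t)
    Y=np.array([np.cos(t),np.sin(t),0]);Z=np.array([0,0,-1.]);T=R.from_matrix(np.c_[np.cross(Y,Z),Y,Z])
    v=C.inv().apply(np.array([x,y,z])-s['eef_pos'])/.03
    w=(C.inv()*T).as_rotvec(degrees=True)/6
    print('t',s['time'],'pos',s['eef_pos'].round(4),'yaw',c.round(2),'gap',round(s['finger_gap'],4),'q7',s['q'][6].round(2),'\ntravel',v.round(3),'angular',w.round(3),'rows',max(np.linalg.norm(v)*30/41.7,np.linalg.norm(w)*6/7.16).round(1))
def wsnap(name,crop=None,k=1):
    """wrist picture saved; returns camera tuple"""
    from bench import bot
    s=bot.observe();d=bot.snapshot('wrist');C=R.from_quat(s['orientation']);m=np.array(d['mount'])
    cam=(np.array(d['camera_matrix']),C.apply(m[:3,3])+s['eef_pos'],(C*R.from_matrix(m[:3,:3])).as_quat())
    cv2.imwrite(f'pics/{name}.png',cv2.convertScaleAbs(d['color'][:,:,::-1],alpha=1.5))
    np.save(f'pics/{name}.npy',np.array(cam,dtype=object),allow_pickle=True)
def cam(name):return tuple(np.load(f'pics/{name}.npy',allow_pickle=True))
def px(c,P):
    p=np.array(c[0],float)@R.from_quat(c[2]).inv().apply(np.array(P)-c[1]);return p[:2]/p[2]
E
python3 -c "
from h import *
go(.4355,.2436,.15,9)"
```

```text
t 0.15 pos [0.2194 0.585  0.2418] yaw 69.44 gap 0.0856 q7 -0.05 
travel [-10.741  -8.122   3.069] angular [-7.0000e-03  5.0000e-03  1.0074e+01] rows 9.9
```

```bash
python3 -m pendant '[{"travel":[-5.4,-4.05,1],"angular":[0,0,5],"claw":1},{"travel":[-5.4,-4.05,1],"angular":[0,0,5],"claw":1},{"travel":[-5.4,-4.05,1],"angular":[0,0,5],"claw":1},{"travel":[-5.4,-4.05,1],"angular":[0,0,5],"claw":1},{"travel":[-5.4,-4.05,1],"angular":[0,0,5],"claw":1},{"travel":[-10.74,-8.12,3],"angular":[0,0,10.07],"claw":1},{"travel":[-10.74,-8.12,3.07],"angular":[0,0,10.07],"claw":1},{"travel":[-10.74,-8.12,3.07],"angular":[0,0,10.07],"claw":1},{"travel":[-10.74,-8.12,3.07],"angular":[0,0,10.07],"claw":1},{"travel":[-10.74,-8.12,3.07],"angular":[0,0,10.07],"claw":1},{"travel":[-10.74,-8.12,3.07],"angular":[0,0,10.07],"claw":1},{"travel":[-10.74,-8.12,3.07],"angular":[0,0,10.07],"claw":1}]' 40
python3 -c "
from h import *
go(.4355,.2436,.15,9);wsnap('fish1')"
```

```text
time: 1.15
eef_pos: [0.4364, 0.2415, 0.1495]
orientation: [0.651, 0.759, -0.001, 0.0]
wrist_force: [0.1, 0.6, 0.2]
finger_gap: 0.0854
grasp_force: 0.0
t 1.15 pos [0.4364 0.2415 0.1495] yaw 8.78 gap 0.0854 q7 -0.28 
travel [ 0.074 -0.018 -0.016] angular [-0.01   0.013 -0.036] rows 0.1
```

View pics/fish1.png

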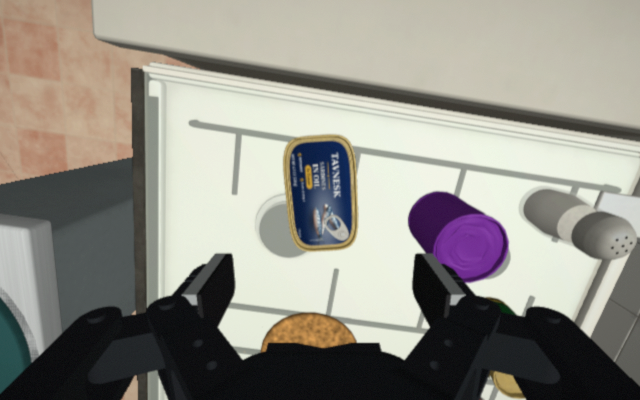

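Wrist picture: the fish tin's rim spans (284,142)–(357,251) with its centre near (321,192), almost aligned with the jaws. Purple tin is clear of it.

```bash
python3 - <<'E'
from h import *
np.set_printoptions(precision=4,suppress=True)
c=cam('fish1');f=lambda p,z=.026:atz(c,p,z)[:2]
L=[f((285,155)),f((294,240))];Rr=[f((355,150)),f((357,238))];T=f((318,136));B=f((326,250))
print('mid LR',np.mean(L+Rr,0),'mid TB',(T+B)/2,np.linalg.norm(T-B))
for e in(L,Rr,[B,T]):
    d=e[0]-e[1];print(np.degrees(np.arctan2(d[1],d[0])))
print(f((321,192)),'purple',f((470,247),.072),'wid',np.linalg.norm(np.mean(L,0)-np.mean(Rr,0)), px(c,[.45,.055,.008]))
go(.4355,.2436,.15,9)
E
```

```text
mid LR [0.4355 0.2438] mid TB [0.4348 0.245 ] 0.10261634021575314
102.89884887469981
101.80922388652702
-77.34671416983252
[0.4332 0.2485] purple [0.5488 0.2349] wid 0.0580301827740924 [309.6404 358.6212]
t 1.2 pos [0.4358 0.2433 0.1499] yaw 8.94 gap 0.0858 q7 -0.29 
travel [ 0.011 -0.007 -0.003] angular [-0.006  0.005 -0.009] rows 0.0
```

```bash
python3 -c "
from h import *
go(.435,.2445,.014,12)"
```

```text
t 1.2 pos [0.4358 0.2433 0.1499] yaw 8.94 gap 0.0858 q7 -0.29 
travel [ 0.045 -0.016  4.531] angular [-0.006  0.004 -0.509] rows 3.3
```

```bash
python3 -m pendant '[{"travel":[0.05,-0.02,1.2],"angular":[0,0,-0.5],"claw":1},{"travel":[0.05,-0.02,2.4],"angular":[0,0,-0.5],"claw":1},{"travel":[0.05,-0.02,3.4],"angular":[0,0,-0.5],"claw":1},{"travel":[0.05,-0.02,4.1],"angular":[0,0,-0.5],"claw":1},{"travel":[0.05,-0.02,4.5],"angular":[0,0,-0.5],"claw":1},{"travel":[0.05,-0.02,4.53],"angular":[0,0,-0.5],"claw":1},{"travel":[0.05,-0.02,4.53],"angular":[0,0,-0.5],"claw":1}]'
python3 -m pendant '[{"travel":[0,0,0],"angular":[0,0,0],"claw":0.4},{"travel":[0,0,0],"angular":[0,0,0],"claw":0.4},{"travel":[0,0,0],"angular":[0,0,0],"claw":0.4},{"travel":[0,0,0],"angular":[0,0,0],"claw":0.4},{"travel":[0,0,0],"angular":[0,0,0],"claw":0.4},{"travel":[0,0,0],"angular":[0,0,0],"claw":0.4},{"travel":[0,0,0],"angular":[0,0,0],"claw":0.4},{"travel":[0,0,0],"angular":[0,0,0],"claw":0.4},{"travel":[0,0,0],"angular":[0,0,0],"claw":0.4},{"travel":[0,0,0],"angular":[0,0,0],"claw":0.4}]' 40
python3 -c "
from h import *
go(.435,.2445,.014,12)"
```

```text
time: 1.78
eef_pos: [0.4346, 0.246, 0.0146]
orientation: [0.629, 0.778, -0.0, -0.0]
wrist_force: [0.1, -0.2, 0.4]
finger_gap: 0.0854
grasp_force: 0.0
time: 2.62
eef_pos: [0.4353, 0.246, 0.0158]
orientation: [0.629, 0.777, 0.001, 0.0]
wrist_force: [-4.3, -0.8, 14.4]
finger_gap: 0.0589
grasp_force: 39.5
t 2.6167 pos [0.4353 0.246  0.0158] yaw 12.04 gap 0.0589 q7 -0.15 
travel [-0.047 -0.022  0.061] angular [ 0.017 -0.011  0.006] rows 0.1
```

Gripped at 59 mm. Lift, then carry to above the stand.

```bash
python3 -m pendant '[{"travel":[0,0,-0.5],"angular":[0,0,0],"claw":0.4},{"travel":[0,0,-1.5],"angular":[0,0,0],"claw":0.4},{"travel":[0,0,-2.7],"angular":[0,0,0],"claw":0.4},{"travel":[0,0,-3.5],"angular":[0,0,0],"claw":0.4},{"travel":[0,0,-4],"angular":[0,0,0],"claw":0.4},{"travel":[0,0,-4],"angular":[0,0,0],"claw":0.4},{"travel":[0,0,-4],"angular":[0,0,0],"claw":0.4}]' 60
python3 -c "
from h import *
go(.451,-.12,.14,14)"
```

```text
time: 3.2
eef_pos: [0.435, 0.2458, 0.1353]
orientation: [0.629, 0.777, 0.001, 0.0]
wrist_force: [-0.1, 0.2, -2.4]
finger_gap: 0.0582
grasp_force: 65.1
t 3.2 pos [0.435  0.2458 0.1353] yaw 12.04 gap 0.0582 q7 -0.23 
travel [-12.036  -2.021  -0.175] angular [ 0.02  -0.012 -0.327] rows 8.8
```

```bash
python3 -m pendant '[{"travel":[-0.8,-0.13,-0.17],"angular":[0,0,-0.3],"claw":0.4},{"travel":[-2,-0.33,-0.17],"angular":[0,0,-0.3],"claw":0.4},{"travel":[-3.3,-0.55,-0.17],"angular":[0,0,-0.3],"claw":0.4},{"travel":[-4.6,-0.77,-0.17],"angular":[0,0,-0.3],"claw":0.4},{"travel":[-5.9,-1,-0.17],"angular":[0,0,-0.3],"claw":0.4},{"travel":[-7.2,-1.2,-0.17],"angular":[0,0,-0.3],"claw":0.4},{"travel":[-8.5,-1.43,-0.17],"angular":[0,0,-0.3],"claw":0.4},{"travel":[-9.8,-1.65,-0.17],"angular":[0,0,-0.3],"claw":0.4},{"travel":[-11,-1.85,-0.17],"angular":[0,0,-0.3],"claw":0.4},{"travel":[-11.8,-1.98,-0.17],"angular":[0,0,-0.3],"claw":0.4},{"travel":[-12.04,-2.02,-0.17],"angular":[0,0,-0.3],"claw":0.4},{"travel":[-12.04,-2.02,-0.17],"angular":[0,0,-0.3],"claw":0.4}]'
python3 -c "
from h import *
go(.451,-.12,.14,14);wsnap('stand1')"
```

```text
time: 4.2
eef_pos: [0.45, -0.1226, 0.1387]
orientation: [0.618, 0.786, -0.001, -0.0]
wrist_force: [0.6, 0.7, -1.8]
finger_gap: 0.058
grasp_force: 65.1
t 4.2 pos [ 0.45   -0.1226  0.1387] yaw 13.62 gap 0.058 q7 0.63 
travel [ 0.076  0.051 -0.045] angular [-0.014  0.005 -0.063] rows 0.1
```

View pics/stand1.png

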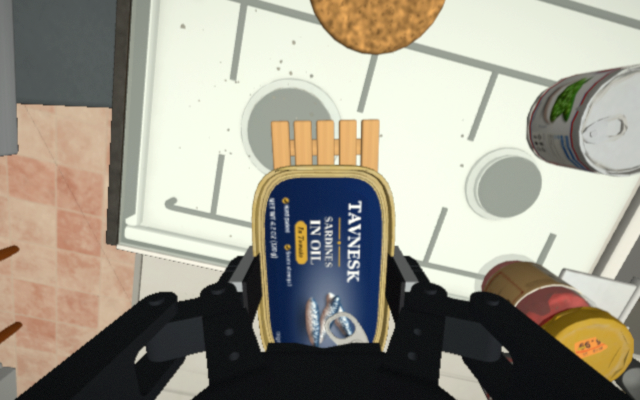

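The stand's far end shows from (272,121) to (379,120). The held tin's far rim runs from (268,170) to (378,166), with sides from (257,190) to (263,345) and (388,190) to (388,255).

```bash
python3 - <<'E'
from h import *
np.set_printoptions(precision=4,suppress=True)
import cv2
cv2.imwrite('pics/stand1c.png',cv2.resize(cv2.imread('pics/stand1.png')[100:360,220:430],None,fx=2.8,fy=2.2))
c=cam('stand1');an=lambda d:np.degrees(np.arctan2(d[1],d[0]))
f=lambda p,z=.014:atz(c,p,z)[:2]
a,b=f((272,121)),f((379,120));print('stand end',a,b,np.linalg.norm(a-b),an(b-a), an(f((272,121))-f((276,165))),an(f((379,120))-f((378,165))))
m=(a+b)/2
for y in(13.6,14.25):
  t=np.radians(y+90);print('centre',m-np.array([np.cos(t),np.sin(t)])*.065)
print(px(c,[.451,-.12,.014]))
z=.149
a,b=f((257,200),z),f((388,200),z);e=f((323,166),z);print('tin edge mid',(a+b)/2,np.linalg.norm(a-b),'end',e, an(f((378,166),z)-f((268,170),z)))
go(.451,-.12,.14,14)
E
```

```text
stand end [ 0.3933 -0.0675] [ 0.4781 -0.046 ] 0.087461857247217 14.176429629028076 106.36629234141498 105.27140670219265
centre [ 0.451  -0.1199]
centre [ 0.4517 -0.1197]
[325.2196 197.4892]
tin edge mid [ 0.4409 -0.0868] 0.05434196546741202 end [ 0.4378 -0.073 ] 15.762578583862888
t 4.25 pos [ 0.4502 -0.1209  0.1386] yaw 13.73 gap 0.0582 q7 0.63 
travel [ 0.023  0.034 -0.045] angular [-0.014 -0.001 -0.045] rows 0.0
```

View pics/stand1c.png

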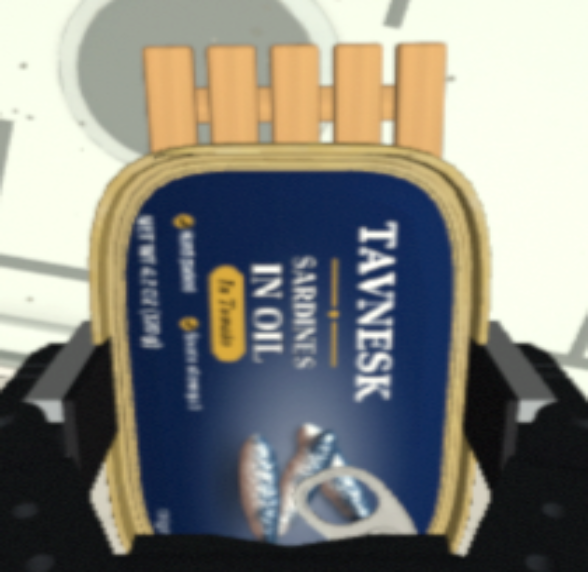

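```bash
python3 -c "
from h import *
go(.4508,-.1178,.0305,14.2)"
```

```text
t 4.25 pos [ 0.4502 -0.1209  0.1386] yaw 13.73 gap 0.0582 q7 0.63 
travel [0.096 0.05  3.605] angular [-0.014 -0.001 -0.078] rows 2.6
```

```bash
python3 -m pendant '[{"travel":[0.1,0.05,0.8],"angular":[0,0,-0.08],"claw":0.4},{"travel":[0.1,0.05,1.6],"angular":[0,0,-0.08],"claw":0.4},{"travel":[0.1,0.05,2.4],"angular":[0,0,-0.08],"claw":0.4},{"travel":[0.1,0.05,3],"angular":[0,0,-0.08],"claw":0.4},{"travel":[0.1,0.05,3.3],"angular":[0,0,-0.08],"claw":0.4},{"travel":[0.1,0.05,3.5],"angular":[0,0,-0.08],"claw":0.4},{"travel":[0.1,0.05,3.55],"angular":[0,0,-0.08],"claw":0.4},{"travel":[0.1,0.05,3.55],"angular":[0,0,-0.08],"claw":0.4},{"travel":[0.1,0.05,3.55],"angular":[0,0,-0.08],"claw":0.4}]'
python3 -c "
from h import *
go(.4508,-.1178,.0305,14.2)"
```

```text
time: 5.0
eef_pos: [0.452, -0.1171, 0.0337]
orientation: [0.613, 0.79, 0.0, 0.0]
wrist_force: [-0.8, -0.4, -2.2]
finger_gap: 0.0586
grasp_force: 65.1
t 5.0 pos [ 0.452  -0.1171  0.0337] yaw 14.32 gap 0.0586 q7 0.76 
travel [-0.011 -0.043  0.106] angular [0.01  0.003 0.02 ] rows 0.1
```

Lower the last few mm until the stand takes load.

```bash
python3 -m pendant '[{"travel":[0,-0.04,0.05],"angular":[0,0,0],"claw":0.4},{"travel":[0,-0.04,0.08],"angular":[0,0,0],"claw":0.4},{"travel":[0,-0.04,0.1],"angular":[0,0,0],"claw":0.4},{"travel":[0,-0.04,0.1],"angular":[0,0,0],"claw":0.4}]'
```

```text
time: 5.33
eef_pos: [0.4505, -0.1176, 0.0302]
orientation: [0.614, 0.79, 0.0, 0.0]
wrist_force: [-1.5, -0.1, 3.2]
finger_gap: 0.0583
grasp_force: 65.5
```

```bash
python3 -m pendant '[{"travel":[0,0,0],"angular":[0,0,0],"claw":0.8},{"travel":[0,0,0],"angular":[0,0,0],"claw":1},{"travel":[0,0,0],"angular":[0,0,0],"claw":1},{"travel":[0,0,0],"angular":[0,0,0],"claw":1},{"travel":[0,0,-1],"angular":[0,0,0],"claw":1},{"travel":[0,0,-2.3],"angular":[0,0,0],"claw":1},{"travel":[0,0,-3.6],"angular":[0,0,0],"claw":1},{"travel":[0,0,-4.6],"angular":[0,0,0],"claw":1},{"travel":[0,0,-5],"angular":[0,0,0],"claw":1},{"travel":[0,0,-5],"angular":[0,0,0],"claw":1},{"travel":[0,0,-5],"angular":[0,0,0],"claw":1}]'
python3 - <<'E'
from h import *
wsnap('stand2')
cv2.imwrite('pics/stand2c.png',cv2.resize(cv2.imread('pics/stand2.png')[90:290,220:430],None,fx=2.8,fy=2.8))
go(.647,-.1655,.22,-14)
E
```

```text
time: 6.25
eef_pos: [0.4505, -0.1174, 0.1801]
orientation: [0.613, 0.79, 0.001, 0.0]
wrist_force: [-0.1, 0.0, -0.4]
finger_gap: 0.0854
grasp_force: 0.0
t 6.3 pos [ 0.45   -0.1174  0.1794] yaw 14.32 gap 0.0854 q7 0.59 
travel [-3.177  5.965 -1.357] angular [-4.000e-03 -2.000e-03  4.719e+00] rows 5.0
```

View pics/stand2c.png

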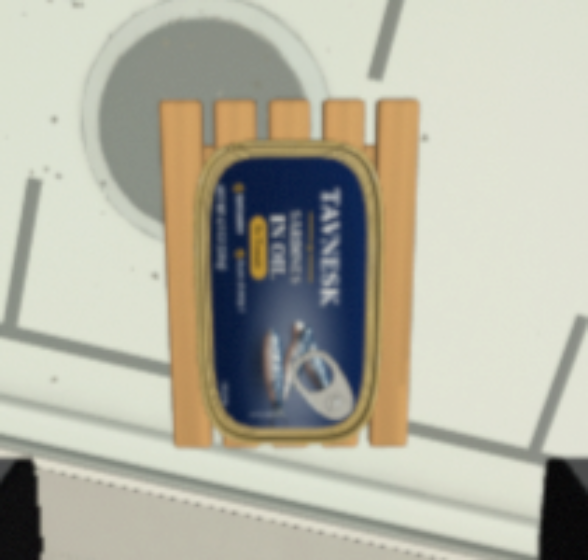

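Tin lies flat and lengthwise on the stand: stand corners are crop (160,101), (419,99), (409,446), (174,446), and the tin spans 142–439 by 202–381.

```bash
python3 - <<'E'
from h import *
np.set_printoptions(precision=4,suppress=True)
c=cam('stand2');u=lambda p:((p[0]+.5)/2.8-.5+220,(p[1]+.5)/2.8-.5+90)
f=lambda p,z:atz(c,u(p),z)[:2]
S=np.array([f(p,.014) for p in[(160,101),(419,99),(409,446),(174,446)]]);print('stand',S.mean(0))
T=f((290,142),.04);B=f((296,439),.04);L=f((203,290),.038);Q=f((381,290),.038);print('tin TB',(T+B)/2,np.linalg.norm(T-B),'LR',(L+Q)/2,np.linalg.norm(L-Q))
d=(T+B)/2-S.mean(0);y=np.radians(14.2);print('along slats',d@[-np.sin(y),np.cos(y)]);d=(L+Q)/2-S.mean(0);print('across',d@[np.cos(y),np.sin(y)])
E
```

```text
stand [ 0.4513 -0.1188]
tin TB [ 0.4518 -0.1174] 0.10152557463739183 LR [ 0.4509 -0.1154] 0.05933763001426997
along slats 0.0011648228843249703
across 0.00040749348432363326
```

Centred within 1 mm or so. Next, the jar.

```bash
python3 -m pendant '[{"travel":[-0.8,1.5,-0.6],"angular":[0,0,1.2],"claw":1},{"travel":[-1.5,2.8,-1],"angular":[0,0,2.4],"claw":1},{"travel":[-2.2,4.1,-1.36],"angular":[0,0,3.5],"claw":1},{"travel":[-2.8,5.3,-1.36],"angular":[0,0,4.3],"claw":1},{"travel":[-3.18,5.97,-1.36],"angular":[0,0,4.72],"claw":1},{"travel":[-3.18,5.97,-1.36],"angular":[0,0,4.72],"claw":1},{"travel":[-3.18,5.97,-1.36],"angular":[0,0,4.72],"claw":1},{"travel":[-3.18,5.97,-1.36],"angular":[0,0,4.72],"claw":1}]'
python3 - <<'E'
from h import *
wsnap('jar1')
go(.647,-.1655,.052,-14)
E
```

```text
time: 6.97
eef_pos: [0.6464, -0.1661, 0.2187]
orientation: [0.788, 0.615, -0.001, -0.001]
wrist_force: [-0.3, -0.4, 1.0]
finger_gap: 0.0858
grasp_force: 0.0
t 7.0167 pos [ 0.6463 -0.1659  0.2195] yaw -14.04 gap 0.0854 q7 0.22 
travel [0.021 0.03  5.583] angular [-0.02   0.003 -0.007] rows 4.0
```

View pics/jar1.png

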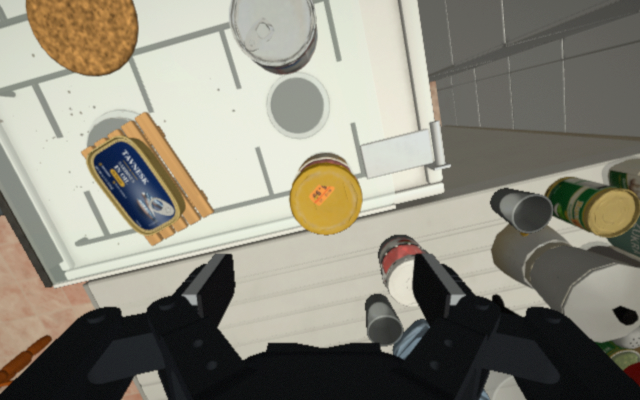

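Jar lid centre (326,199); a white-red tin stands on the right counter near (400,265). I'll check the clearance to it.

```bash
python3 - <<'E'
from h import *
np.set_printoptions(precision=4,suppress=True)
c=cam('jar1')
print(atz(c,(326,199.5),.1), 'lid r',np.linalg.norm(atz(c,(290,199),.1)-atz(c,(362,199),.1))/2,'counter tin top',atz(c,(405,280),.08),'glass',atz(c,(384,330),.08),'bottom tin',atz(c,(400,250),.01))
print('fish',atz(c,(140,185),.04))
x,y,_=atz(c,(326,199.5),.1)
go(.5*(x+.647),.5*(y-.1654),.052,-14)
E
```

```text
[ 0.649  -0.1646  0.1   ] lid r 0.030875409112293868 counter tin top [ 0.7047 -0.2702  0.08  ] glass [ 0.6731 -0.3235  0.08  ] bottom tin [ 0.7164 -0.2726  0.01  ]
fish [ 0.4594 -0.118   0.04  ]
t 7.0167 pos [ 0.6463 -0.1659  0.2195] yaw -14.04 gap 0.0854 q7 0.22 
travel [0.046 0.059 5.583] angular [-0.02   0.003 -0.007] rows 4.0
```

```bash
python3 -m pendant '[{"travel":[0.05,0.06,0.8],"angular":[0,0,0],"claw":1},{"travel":[0.05,0.06,2],"angular":[0,0,0],"claw":1},{"travel":[0.05,0.06,3],"angular":[0,0,0],"claw":1},{"travel":[0.05,0.06,4],"angular":[0,0,0],"claw":1},{"travel":[0.05,0.06,4.8],"angular":[0,0,0],"claw":1},{"travel":[0.05,0.06,5.3],"angular":[0,0,0],"claw":1},{"travel":[0.05,0.06,5.5],"angular":[0,0,0],"claw":1},{"travel":[0.05,0.06,5.5],"angular":[0,0,0],"claw":1}]'
python3 -m pendant '[{"travel":[0,0,0],"angular":[0,0,0],"claw":0.4},{"travel":[0,0,0],"angular":[0,0,0],"claw":0.4},{"travel":[0,0,0],"angular":[0,0,0],"claw":0.4},{"travel":[0,0,0],"angular":[0,0,0],"claw":0.4},{"travel":[0,0,0],"angular":[0,0,0],"claw":0.4},{"travel":[0,0,0],"angular":[0,0,0],"claw":0.4},{"travel":[0,0,0],"angular":[0,0,0],"claw":0.4},{"travel":[0,0,0],"angular":[0,0,0],"claw":0.4}]' 40
```

```text
time: 7.68
eef_pos: [0.6489, -0.1646, 0.0553]
orientation: [0.788, 0.615, -0.0, -0.0]
wrist_force: [0.7, -0.1, -0.2]
finger_gap: 0.0854
grasp_force: 0.0
time: 8.35
eef_pos: [0.6503, -0.165, 0.0578]
orientation: [0.788, 0.616, 0.001, 0.001]
wrist_force: [-2.4, 0.9, 7.7]
finger_gap: 0.0638
grasp_force: 42.9
```

```bash
python3 -m pendant '[{"travel":[0,0,0],"angular":[0,0,0],"claw":0.4},{"travel":[0,0,-0.4],"angular":[0,0,0],"claw":0.4},{"travel":[0,0,-1.2],"angular":[0,0,0],"claw":0.4},{"travel":[0,0,-2.2],"angular":[0,0,0],"claw":0.4},{"travel":[0,0,-3],"angular":[0,0,0],"claw":0.4},{"travel":[0,0,-3.5],"angular":[0,0,0],"claw":0.4},{"travel":[0,0,-3.5],"angular":[0,0,0],"claw":0.4},{"travel":[0,0,-3.5],"angular":[0,0,0],"claw":0.4}]' 70
python3 -c "
from h import *
go(.4513,-.118,.165,-14)"
```

```text
time: 9.02
eef_pos: [0.6499, -0.1647, 0.162]
orientation: [0.788, 0.616, 0.001, 0.001]
wrist_force: [0.4, -0.7, -3.8]
finger_gap: 0.0629
grasp_force: 78.0
t 9.0167 pos [ 0.6499 -0.1647  0.162 ] yaw -14.01 gap 0.0629 q7 0.24 
travel [-0.092 -6.8   -0.113] angular [ 0.02  -0.005 -0.001] rows 4.9
```

```bash
python3 -m pendant '[{"travel":[0,-0.5,-0.1],"angular":[0,0,0],"claw":0.4},{"travel":[-0.03,-1.3,-0.1],"angular":[0,0,0],"claw":0.4},{"travel":[-0.05,-2.3,-0.1],"angular":[0,0,0],"claw":0.4},{"travel":[-0.07,-3.4,-0.1],"angular":[0,0,0],"claw":0.4},{"travel":[-0.08,-4.5,-0.1],"angular":[0,0,0],"claw":0.4},{"travel":[-0.09,-5.5,-0.1],"angular":[0,0,0],"claw":0.4},{"travel":[-0.09,-6.3,-0.1],"angular":[0,0,0],"claw":0.4},{"travel":[-0.09,-6.7,-0.1],"angular":[0,0,0],"claw":0.4},{"travel":[-0.09,-6.8,-0.1],"angular":[0,0,0],"claw":0.4},{"travel":[-0.09,-6.8,-0.1],"angular":[0,0,0],"claw":0.4},{"travel":[-0.09,-6.8,-0.1],"angular":[0,0,0],"claw":0.4}]'
python3 -c "
from h import *
wsnap('jar2')
go(.4513,-.118,.101,-14)"
```

```text
time: 9.93
eef_pos: [0.4516, -0.118, 0.1636]
orientation: [0.788, 0.616, -0.0, 0.0]
wrist_force: [0.1, 1.0, -2.3]
finger_gap: 0.0631
grasp_force: 78.2
t 9.9833 pos [ 0.4517 -0.1182  0.1636] yaw -14.01 gap 0.0633 q7 0.16 
travel [ 0.003 -0.015  2.086] angular [ 0.002  0.006 -0.001] rows 1.5
```

View pics/jar2.png

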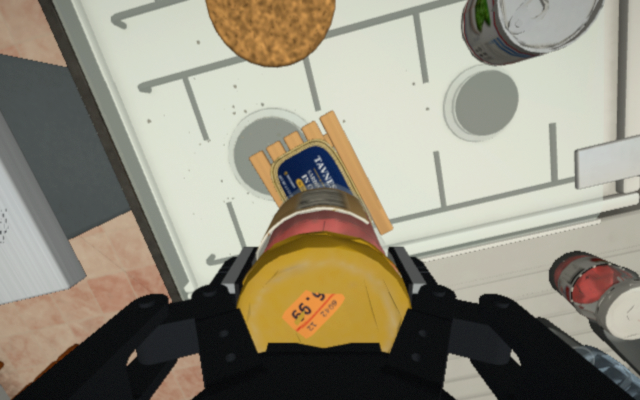

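The jar hangs upright above the tin, with its lid centred between the jaws at about (325,300). Lower it until contact.

```bash
python3 -m pendant '[{"travel":[0,0,0.4],"angular":[0,0,0],"claw":0.4},{"travel":[0,0,0.9],"angular":[0,0,0],"claw":0.4},{"travel":[0,0,1.4],"angular":[0,0,0],"claw":0.4},{"travel":[0,0,1.8],"angular":[0,0,0],"claw":0.4},{"travel":[0,0,2],"angular":[0,0,0],"claw":0.4},{"travel":[0,0,2.07],"angular":[0,0,0],"claw":0.4},{"travel":[0,0,2.07],"angular":[0,0,0],"claw":0.4},{"travel":[0,0,2.07],"angular":[0,0,0],"claw":0.4}]'
python3 -m pendant '[{"travel":[0,0,0.05],"angular":[0,0,0],"claw":0.4},{"travel":[0,0,0.05],"angular":[0,0,0],"claw":0.4}]'
```

```text
time: 10.65
eef_pos: [0.4514, -0.1182, 0.102]
orientation: [0.788, 0.616, 0.0, 0.0]
wrist_force: [0.2, 0.1, -2.1]
finger_gap: 0.0633
grasp_force: 78.1
time: 10.82
eef_pos: [0.4513, -0.118, 0.1005]
orientation: [0.788, 0.616, 0.0, 0.0]
wrist_force: [-0.5, 0.3, -2.9]
finger_gap: 0.0631
grasp_force: 78.1
```

```bash
python3 -m pendant '[{"travel":[0,0,0.05],"angular":[0,0,0],"claw":0.4},{"travel":[0,0,0.05],"angular":[0,0,0],"claw":0.4}]'
python3 -m pendant '[{"travel":[0,0,0.03],"angular":[0,0,0],"claw":0.4},{"travel":[0,0,0.03],"angular":[0,0,0],"claw":0.4}]'
```

```text
time: 10.98
eef_pos: [0.451, -0.1179, 0.0987]
orientation: [0.788, 0.616, 0.0, 0.0]
wrist_force: [-1.0, 0.8, -5.0]
finger_gap: 0.0634
grasp_force: 78.1
time: 11.15
eef_pos: [0.451, -0.1179, 0.0977]
orientation: [0.788, 0.616, -0.0, 0.0]
wrist_force: [-0.3, -0.8, -2.5]
finger_gap: 0.0632
grasp_force: 78.1
```

```bash
python3 -m pendant '[{"travel":[0,0,0.04],"angular":[0,0,0],"claw":0.4},{"travel":[0,0,0.04],"angular":[0,0,0],"claw":0.4}]'

```

```text
time: 11.32
eef_pos: [0.4511, -0.118, 0.0974]
orientation: [0.788, 0.615, 0.0, -0.0]
wrist_force: [-9.7, 4.4, 27.4]
finger_gap: 0.0633
grasp_force: 80.8
```

```bash
python3 -m pendant '[{"travel":[0,0,-0.03],"angular":[0,0,0],"claw":0.4},{"travel":[0,0,-0.03],"angular":[0,0,0],"claw":0.8},{"travel":[0,0,-0.03],"angular":[0,0,0],"claw":1},{"travel":[0,0,-0.03],"angular":[0,0,0],"claw":1},{"travel":[0,0,-0.03],"angular":[0,0,0],"claw":1},{"travel":[0,0,-0.6],"angular":[0,0,0],"claw":1},{"travel":[0,0,-1.6],"angular":[0,0,0],"claw":1},{"travel":[0,0,-2.9],"angular":[0,0,0],"claw":1},{"travel":[0,0,-4.2],"angular":[0,0,0],"claw":1},{"travel":[0,0,-4.7],"angular":[0,0,0],"claw":1},{"travel":[0,0,-4.7],"angular":[0,0,0],"claw":1}]'
python3 - <<'E'
from h import *
from bench import bot
wsnap('jar3')
for n in('top','side'): cv2.imwrite(f'pics/{n}1.png',bot.snapshot(n)['color'][:,:,::-1])
a=cv2.imread('pics/jar3.png')[90:350,180:480]
b=cv2.imread('pics/side1.png')[190:300,280:370]
b=cv2.convertScaleAbs(cv2.resize(b,None,fx=4.5,fy=4.5,interpolation=cv2.INTER_CUBIC),alpha=1.4)[:494]
a=cv2.resize(a,None,fx=1.3,fy=1.3);a=cv2.copyMakeBorder(a,0,495-a.shape[0],0,0,0)[:494]
print(a.shape,b.shape);cv2.imwrite('pics/jar3c.png',np.hstack([a,b[:494]]))
go(.63,.1276,.19,11)
E
```

```text
time: 12.23
eef_pos: [0.4525, -0.1183, 0.241]
orientation: [0.788, 0.616, 0.002, 0.002]
wrist_force: [0.6, -0.2, -0.3]
finger_gap: 0.0855
grasp_force: 0.0
(494, 390, 3) (494, 405, 3)
t 12.3833 pos [ 0.4507 -0.1178  0.237 ] yaw -14.0 gap 0.0855 q7 0.07 
travel [9.382 3.822 1.563] angular [-5.000e-03 -1.000e-03 -4.167e+00] rows 7.4
```

View pics/jar3c.png

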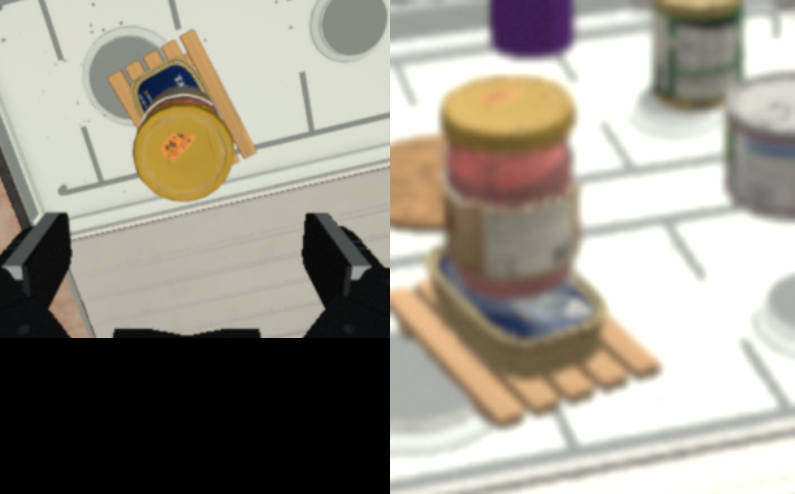

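The jar stands on the tin; wrist-crop lid centre (184,151), and side-crop lid centre at x≈508, y≈100. Check its position.

```bash
python3 - <<'E'
from h import *
np.set_printoptions(precision=4,suppress=True)
c=cam('jar3');w=(184/1.3+180,151/1.3+90);s=(118/4.5+280,105/4.5+190)
print(atz(c,w,.14),tri(c,w,SIDE,s))
E
```

```text
[ 0.4522 -0.1165  0.14  ] (array([ 0.4517, -0.1174,  0.1367]), np.float64(0.0007242971904127041))
```

```bash
python3 -m pendant '[{"travel":[1.3,0.5,0.2],"angular":[0,0,-1],"claw":1},{"travel":[2.6,1.05,0.4],"angular":[0,0,-2],"claw":1},{"travel":[3.8,1.6,0.6],"angular":[0,0,-3],"claw":1},{"travel":[5,2.1,0.8],"angular":[0,0,-4],"claw":1},{"travel":[6.3,2.6,1],"angular":[0,0,-4.17],"claw":1},{"travel":[7.6,3.1,1.2],"angular":[0,0,-4.17],"claw":1},{"travel":[8.7,3.6,1.4],"angular":[0,0,-4.17],"claw":1},{"travel":[9.38,3.82,1.56],"angular":[0,0,-4.17],"claw":1},{"travel":[9.38,3.82,1.56],"angular":[0,0,-4.17],"claw":1},{"travel":[9.38,3.82,1.56],"angular":[0,0,-4.17],"claw":1},{"travel":[9.38,3.82,1.56],"angular":[0,0,-4.17],"claw":1}]'
python3 -c "
from h import *
wsnap('small1')
go(.63,.1276,.036,11)"
```

```text
time: 13.3
eef_pos: [0.6297, 0.1262, 0.1894]
orientation: [0.636, 0.771, -0.001, -0.0]
wrist_force: [-0.3, 0.0, -0.6]
finger_gap: 0.0855
grasp_force: 0.0
t 13.35 pos [0.6298 0.126  0.19  ] yaw 10.92 gap 0.0851 q7 0.15 
travel [0.056 0.024 5.133] angular [-0.013  0.006 -0.014] rows 3.7
```

View pics/small1.png

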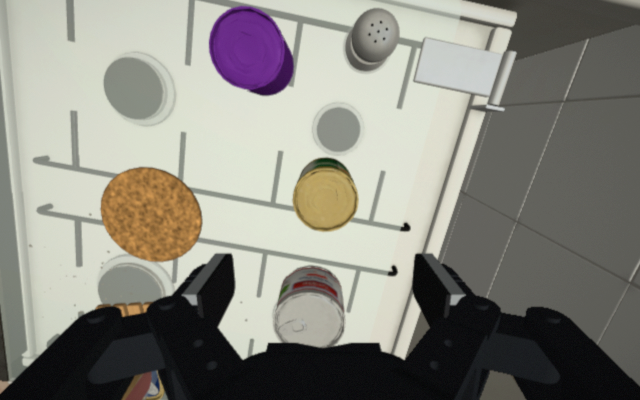

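Jar is centred on the tin to about 1 mm. In this picture the small tin's lid is at (325,197), the cork's centre at (151,214), the salt cap's top at (376,33), and the wide tin is clear at (310,318).

```bash
python3 - <<'E'
from h import *
np.set_printoptions(precision=4,suppress=True)
c=cam('small1')
print('small',atz(c,(325.5,197.5),.072),tri(c,(325.5,197.5),TOP,tc((279,97))),'r',np.linalg.norm(atz(c,(293.5,197),.072)-atz(c,(358,197),.072))/2)
print('salt',atz(c,(376,33),.088),'base',atz(c,(366,50),.0))
# cork by colour, from wrist and top pictures
for n,cm in(('small1',c),('top0',TOP),('top1',TOP)):
    im=cv2.imread(f'pics/{n}.png');h=cv2.cvtColor(im,cv2.COLOR_BGR2HSV)
    m=cv2.inRange(h,(5,90,60),(18,255,255));p0=px(cm,[.45,.055,.008])
    k,l,st,ce=cv2.connectedComponentsWithStats(cv2.morphologyEx(m,cv2.MORPH_CLOSE,np.ones((5,5))))
    i=1+np.argmin(np.linalg.norm(ce[1:]-p0,axis=1)-1*(st[1:,4]>300)*1000)
    cn=max(cv2.findContours((l==i).astype('u1'),0,1)[0],key=len);P=np.array([atz(cm,q[0],.008)[:2] for q in cn]).astype('f4')
    print(n,st[i],ce[i],'cork',cv2.fitEllipse(P*1000),cv2.minEnclosingCircle(P))
go(.63,.1276,.036,11)
E
```

```text
small [0.6306 0.1306 0.072 ] (array([0.6316, 0.1279, 0.0631]), np.float64(0.0012538436486615738)) r 0.027467581838452337
salt [0.6412 0.2565 0.088 ] base [0.6446 0.2637 0.    ]
small1 [ 101  168  101   93 7320] [150.8098 213.9598] cork ((451.2608337402344, 57.1358757019043), (106.06513214111328, 108.05644989013672), 124.02189636230469) ((0.45126092433929443, 0.05731133371591568), 0.05476834997534752)
top0 [ 338  223   42   42 1380] [358.8442 243.4087] cork ((450.0829772949219, 55.58529281616211), (102.0282974243164, 103.0975112915039), 94.56790161132812) ((0.4501528739929199, 0.05591670796275139), 0.052991610020399094)
top1 [ 338  223   42   42 1379] [358.8724 243.3923] cork ((450.1167297363281, 55.5286865234375), (102.0235595703125, 103.00874328613281), 91.20222473144531) ((0.4501528739929199, 0.05591670796275139), 0.052991610020399094)
t 13.35 pos [0.6298 0.126  0.19  ] yaw 10.92 gap 0.0851 q7 0.15 
travel [0.056 0.024 5.133] angular [-0.013  0.006 -0.014] rows 3.7
```

```bash
python3 -m pendant '[{"travel":[0.09,0.03,0.8],"angular":[0,0,0],"claw":1},{"travel":[0.1,0.04,2],"angular":[0,0,0],"claw":1},{"travel":[0.1,0.04,3.2],"angular":[0,0,0],"claw":1},{"travel":[0.1,0.04,4.2],"angular":[0,0,0],"claw":1},{"travel":[0.1,0.04,4.9],"angular":[0,0,0],"claw":1},{"travel":[0.1,0.04,5.1],"angular":[0,0,0],"claw":1},{"travel":[0.1,0.04,5.1],"angular":[0,0,0],"claw":1},{"travel":[0.1,0.04,5.1],"angular":[0,0,0],"claw":1}]'
python3 -m pendant '[{"travel":[0,0,0],"angular":[0,0,0],"claw":0.3},{"travel":[0,0,0],"angular":[0,0,0],"claw":0.3},{"travel":[0,0,0],"angular":[0,0,0],"claw":0.3},{"travel":[0,0,0],"angular":[0,0,0],"claw":0.3},{"travel":[0,0,0],"angular":[0,0,0],"claw":0.3},{"travel":[0,0,0],"angular":[0,0,0],"claw":0.3},{"travel":[0,0,0],"angular":[0,0,0],"claw":0.3},{"travel":[0,0,0],"angular":[0,0,0],"claw":0.3},{"travel":[0,0,0],"angular":[0,0,0],"claw":0.3}]' 40
```

```text
time: 14.02
eef_pos: [0.6314, 0.1299, 0.0389]
orientation: [0.636, 0.771, 0.0, 0.0]
wrist_force: [-0.4, 0.0, 0.4]
finger_gap: 0.0854
grasp_force: 0.0
time: 14.77
eef_pos: [0.6317, 0.1306, 0.0393]
orientation: [0.636, 0.772, 0.001, 0.001]
wrist_force: [-2.4, -0.9, 9.2]
finger_gap: 0.0565
grasp_force: 40.7
```

```bash
python3 -m pendant '[{"travel":[0,0,-0.4],"angular":[0,0,0],"claw":0.3},{"travel":[0,0,-1.2],"angular":[0,0,0],"claw":0.3},{"travel":[0,0,-2.2],"angular":[0,0,0],"claw":0.3},{"travel":[0,0,-3],"angular":[0,0,0],"claw":0.3},{"travel":[0,0,-3.4],"angular":[0,0,0],"claw":0.3},{"travel":[0,0,-3.4],"angular":[0,0,0],"claw":0.3},{"travel":[0,0,-3.4],"angular":[0,0,0],"claw":0.3}]' 60
python3 -c "
from h import *
go(.4505,.0567,.138,11)"
```

```text
time: 15.35
eef_pos: [0.6308, 0.1306, 0.1399]
orientation: [0.636, 0.772, 0.0, 0.0]
wrist_force: [0.2, -1.2, -2.9]
finger_gap: 0.056
grasp_force: 64.1
t 15.35 pos [0.6308 0.1306 0.1399] yaw 11.01 gap 0.056 q7 0.17 
travel [-1.271 -6.371  0.06 ] angular [ 0.006 -0.003  0.002] rows 4.7
```

```bash
python3 -m pendant '[{"travel":[-0.1,-0.5,0],"angular":[0,0,0],"claw":0.3},{"travel":[-0.3,-1.5,0],"angular":[0,0,0],"claw":0.3},{"travel":[-0.5,-2.6,0],"angular":[0,0,0],"claw":0.3},{"travel":[-0.75,-3.8,0],"angular":[0,0,0],"claw":0.3},{"travel":[-1,-5,0],"angular":[0,0,0],"claw":0.3},{"travel":[-1.2,-6,0],"angular":[0,0,0],"claw":0.3},{"travel":[-1.27,-6.37,0.06],"angular":[0,0,0],"claw":0.3},{"travel":[-1.27,-6.37,0.06],"angular":[0,0,0],"claw":0.3},{"travel":[-1.27,-6.37,0.06],"angular":[0,0,0],"claw":0.3},{"travel":[-1.27,-6.37,0.06],"angular":[0,0,0],"claw":0.3}]'
python3 -c "
from h import *
go(.4505,.0567,.050,11)"
```

```text
time: 16.18
eef_pos: [0.4509, 0.0569, 0.1375]
orientation: [0.636, 0.772, -0.0, 0.0]
wrist_force: [-0.9, 0.0, -2.3]
finger_gap: 0.0561
grasp_force: 64.4
t 16.1833 pos [0.4509 0.0569 0.1375] yaw 11.03 gap 0.0561 q7 0.19 
travel [-2.000e-03 -1.200e-02  2.916e+00] angular [-0.005  0.004  0.004] rows 2.1
```

```bash
python3 -m pendant '[{"travel":[0,-0.01,0.5],"angular":[0,0,0],"claw":0.3},{"travel":[0,-0.01,1.2],"angular":[0,0,0],"claw":0.3},{"travel":[0,-0.01,1.9],"angular":[0,0,0],"claw":0.3},{"travel":[0,-0.01,2.5],"angular":[0,0,0],"claw":0.3},{"travel":[0,-0.01,2.8],"angular":[0,0,0],"claw":0.3},{"travel":[0,-0.01,2.9],"angular":[0,0,0],"claw":0.3},{"travel":[0,-0.01,2.9],"angular":[0,0,0],"claw":0.3},{"travel":[0,-0.01,2.9],"angular":[0,0,0],"claw":0.3}]'
python3 -m pendant '[{"travel":[0,0,0.06],"angular":[0,0,0],"claw":0.3},{"travel":[0,0,0.06],"angular":[0,0,0],"claw":0.3}]'
python3 -m pendant '[{"travel":[0,0,0.03],"angular":[0,0,0],"claw":0.3},{"travel":[0,0,0.03],"angular":[0,0,0],"claw":0.3}]'
```

```text
time: 16.85
eef_pos: [0.4508, 0.0565, 0.0514]
orientation: [0.636, 0.772, 0.0, 0.0]
wrist_force: [-0.7, 0.4, -1.5]
finger_gap: 0.0563
grasp_force: 64.4
time: 17.02
eef_pos: [0.4507, 0.0567, 0.0496]
orientation: [0.636, 0.772, 0.0, 0.0]
wrist_force: [-0.5, 0.9, -1.5]
finger_gap: 0.0564
grasp_force: 64.4
time: 17.18
eef_pos: [0.4505, 0.0567, 0.0485]
orientation: [0.636, 0.772, 0.0, 0.0]
wrist_force: [-0.5, -0.1, -2.0]
finger_gap: 0.0563
grasp_force: 64.4
```

```bash
python3 -m pendant '[{"travel":[0,0,0.03],"angular":[0,0,0],"claw":0.3},{"travel":[0,0,0.03],"angular":[0,0,0],"claw":0.3}]'
python3 -m pendant '[{"travel":[0,0,0.02],"angular":[0,0,0],"claw":0.3},{"travel":[0,0,0.02],"angular":[0,0,0],"claw":0.3}]'
```

```text
time: 17.35
eef_pos: [0.4504, 0.0566, 0.0474]
orientation: [0.636, 0.772, 0.0, 0.0]
wrist_force: [0.6, 1.0, -0.1]
finger_gap: 0.0563
grasp_force: 64.7
time: 17.52
eef_pos: [0.4504, 0.0566, 0.0473]
orientation: [0.636, 0.772, 0.0, -0.0]
wrist_force: [-6.8, 0.3, 20.5]
finger_gap: 0.0561
grasp_force: 66.5
```

Contact. Release, rise, and measure the tin against the cork by code.

```bash
python3 -m pendant '[{"travel":[0,0,-0.02],"angular":[0,0,0],"claw":0.3},{"travel":[0,0,-0.02],"angular":[0,0,0],"claw":0.7},{"travel":[0,0,-0.02],"angular":[0,0,0],"claw":1},{"travel":[0,0,-0.02],"angular":[0,0,0],"claw":1},{"travel":[0,0,-0.02],"angular":[0,0,0],"claw":1},{"travel":[0,0,-0.5],"angular":[0,0,0],"claw":1},{"travel":[0,0,-1.5],"angular":[0,0,0],"claw":1},{"travel":[0,0,-2.8],"angular":[0,0,0],"claw":1},{"travel":[0,0,-4.1],"angular":[0,0,0],"claw":1},{"travel":[0,0,-4.7],"angular":[0,0,0],"claw":1},{"travel":[0,0,-4.7],"angular":[0,0,0],"claw":1},{"travel":[0,0,-4.7],"angular":[0,0,0],"claw":1}]'
python3 - <<'E'
from h import *
from bench import bot
np.set_printoptions(precision=4,suppress=True)
wsnap('small2');c=cam('small2')
cv2.imwrite('pics/top2.png',bot.snapshot('top')['color'][:,:,::-1])
im=cv2.imread('pics/small2.png');h=cv2.cvtColor(im,cv2.COLOR_BGR2HSV)
p=px(c,[.4505,.0562,.08]).astype(int);print('pred',p);t=im[p[1]-3:p[1]+4,p[0]-3:p[0]+4].reshape(-1,3);print(t.mean(0),h[p[1],p[0]])
r=im[p[1],p[0]-70:p[0]+71:4];print(r.tolist())
print(im[p[1]-70:p[1]+71:4,p[0]].tolist())
go(.6425,.2575,.2,22)
E
```

```text
time: 18.52
eef_pos: [0.4507, 0.0569, 0.1885]
orientation: [0.636, 0.772, 0.001, 0.0]
wrist_force: [0.1, 1.6, -0.7]
finger_gap: 0.0855
grasp_force: 0.0
pred [322 206]
[ 95.1837 155.0204 178.0408] [ 21 120 178]
[[204, 219, 216], [206, 219, 218], [206, 219, 216], [207, 220, 218], [206, 219, 216], [207, 219, 216], [69, 96, 120], [52, 99, 135], [70, 130, 177], [68, 120, 158], [68, 120, 141], [90, 148, 171], [93, 152, 176], [96, 153, 174], [96, 156, 177], [96, 159, 180], [99, 158, 180], [94, 156, 178], [96, 154, 178], [96, 154, 177], [93, 153, 174], [96, 154, 176], [94, 154, 177], [92, 153, 174], [92, 152, 174], [82, 135, 154], [82, 140, 170], [75, 135, 186], [68, 123, 170], [182, 198, 198], [206, 220, 216], [206, 220, 216], [207, 220, 216], [206, 220, 216], [206, 219, 214], [206, 220, 216]]
[[60, 110, 153], [72, 129, 177], [54, 100, 140], [54, 100, 140], [64, 117, 160], [64, 118, 164], [64, 118, 164], [18, 44, 27], [39, 63, 45], [21, 50, 20], [82, 140, 159], [100, 160, 182], [92, 154, 178], [96, 158, 182], [98, 158, 180], [96, 158, 178], [96, 154, 177], [94, 154, 178], [98, 156, 178], [96, 154, 178], [96, 156, 178], [93, 153, 177], [93, 153, 177], [96, 156, 178], [96, 153, 176], [54, 94, 111], [112, 140, 144], [129, 138, 134], [132, 141, 135], [148, 160, 154], [180, 194, 188], [202, 218, 214], [202, 219, 214], [204, 219, 214], [202, 219, 214], [104, 123, 134]]
t 18.6167 pos [0.4499 0.0566 0.187 ] yaw 11.01 gap 0.0856 q7 0.13 
travel [ 5.348  7.582 -0.441] angular [-0.009  0.    -1.831] rows 6.7
```

```bash
python3 -m pendant '[{"travel":[0.8,1,-0.4],"angular":[0,0,-0.8],"claw":1},{"travel":[1.6,2.1,-0.44],"angular":[0,0,-1.6],"claw":1},{"travel":[2.4,3.2,-0.44],"angular":[0,0,-1.83],"claw":1},{"travel":[3.2,4.3,-0.44],"angular":[0,0,-1.83],"claw":1},{"travel":[4,5.5,-0.44],"angular":[0,0,-1.83],"claw":1},{"travel":[4.8,6.7,-0.44],"angular":[0,0,-1.83],"claw":1},{"travel":[5.35,7.58,-0.44],"angular":[0,0,-1.83],"claw":1},{"travel":[5.35,7.58,-0.44],"angular":[0,0,-1.83],"claw":1},{"travel":[5.35,7.58,-0.44],"angular":[0,0,-1.83],"claw":1},{"travel":[5.35,7.58,-0.44],"angular":[0,0,-1.83],"claw":1}]'
python3 - <<'E'
from h import *
np.set_printoptions(precision=4,suppress=True)
c=cam('small2');im=cv2.imread('pics/small2.png');h=cv2.cvtColor(im,cv2.COLOR_BGR2HSV)
m=cv2.morphologyEx(cv2.inRange(h,(18,90,120),(25,150,255)),cv2.MORPH_OPEN,np.ones((5,5)))
k,l,st,ce=cv2.connectedComponentsWithStats(m);i=l[206,322];print(st[i],ce[i],atz(c,ce[i],.08))
m=cv2.inRange(h,(5,100,60),(17,255,255));m=cv2.morphologyEx(m,cv2.MORPH_OPEN,np.ones((3,3)));k,l,st,ce=cv2.connectedComponentsWithStats(m);i=1+np.argmax(st[1:,4]);print('cork',st[i])
cn=max(cv2.findContours((l==i).astype('u1'),0,1)[0],key=len)[:,0];cn=cn[cn[:,1]<200]; P=np.array([atz(c,q,.008)[:2] for q in cn])
from scipy.optimize import least_squares
print(least_squares(lambda v:np.hypot(*(P-v[:2]).T)-.055,[.45,.056],loss='soft_l1',f_scale=.001).x)
print('mill',atz(TOP,(188,184),.155))
wsnap('salt1');c=cam('salt1')
go(.6425,.2575,.2,22)
im=cv2.imread('pics/salt1.png');p=px(c,[.6425,.2575,.088]);print('pred',p,px(c,[.6425,.2575,.0]))
g=cv2.cvtColor(im,cv2.COLOR_BGR2GRAY)[130:270,250:400];
e=cv2.HoughCircles(cv2.medianBlur(g,5),cv2.HOUGH_GRADIENT,1,15,param1=80,param2=14,minRadius=14,maxRadius=36);print(e)
E
```

```text
time: 19.45
eef_pos: [0.6424, 0.2564, 0.1991]
orientation: [0.56, 0.829, -0.001, -0.0]
wrist_force: [0.3, -0.4, 0.5]
finger_gap: 0.0853
grasp_force: 0.0
[ 289  175   65   61 3137] [321.4144 205.2356] [0.4494 0.0567 0.08  ]
cork [ 271  135  101   86 3987]
[0.4496 0.0529]
mill [0.5623 0.4492 0.155 ]
t 19.5 pos [0.6423 0.2563 0.1999] yaw 21.92 gap 0.0853 q7 0.15 
travel [ 0.036  0.02  -0.005] angular [-0.018  0.004 -0.014] rows 0.0
pred [324.2976 203.1477] [324.1972 181.5381]
[[[ 86.5  61.5  32.1]
  [ 45.5  95.5  17.4]
  [ 75.5  49.5  16. ]
  [ 74.5  73.5  15.8]
  [101.5  58.5  21.8]
  [ 42.5  33.5  25.2]]]
```

```bash
python3 - <<'E'
import cv2
g=cv2.cvtColor(cv2.imread('pics/salt1.png'),cv2.COLOR_BGR2GRAY)
print('     ',*range(274,376,4))
for r in range(140,250,4):print(r,*[f'{v:3d}' for v in cv2.blur(g,(3,3))[r,274:376:4]])
E
```

```text
274 278 282 286 290 294 298 302 306 310 314 318 322 326 330 334 338 342 346 350 354 358 362 366 370 374
140 181 154 220 188 153 144 160 201 226 229 229 229 229 230 231 230 231 233 232 231 230 229 227 226 224 215
144 151 187 228 228 227 209 165 147 150 181 220 229 229 230 230 231 230 233 232 233 231 231 230 229 229 228
148 145 220 228 228 228 228 228 221 187 152 146 164 203 229 231 231 231 232 233 233 232 232 231 232 232 231
152 160 228 228 228 228 228 228 229 229 228 205 165 146 153 189 222 230 232 233 233 233 232 231 233 233 233
156 195 228 228 228 228 228 228 228 229 229 229 229 220 184 151 148 170 212 231 233 233 233 233 233 233 233
160 222 228 228 228 228 228 228 228 229 229 229 229 227 225 226 203 165 147 159 192 226 232 233 233 233 233
164 228 228 228 228 228 228 228 228 229 229 225 197 163 149 165 201 227 220 181 152 150 175 215 232 233 233
168 228 228 228 228 228 228 228 228 228 224 172 124 121 121 124 132 188 230 231 229 204 162 148 158 196 228
172 228 228 228 228 228 228 228 228 227 181 121 123 125 129 131 136 143 209 231 233 232 233 219 178 152 151
176 228 228 228 228 228 
[... 1327 characters left out ...]
 228 229 229 229 228 229 229 229 230 230 231 231 231
228 223 179 144 144 144 144 144 145 144 144 145 206 219 228 228 229 229 228 228 229 229 229 229 231 231 230
232 226 206 143 144 144 144 144 144 144 145 151 213 224 227 229 229 229 228 228 229 229 229 229 231 230 231
236 227 224 174 143 144 144 144 144 144 145 189 221 227 227 229 229 228 229 229 229 229 229 229 229 230 230
240 226 227 224 181 145 144 144 144 146 182 222 227 227 227 228 229 228 229 229 229 229 229 229 230 230 229
244 225 227 227 225 218 196 185 194 216 225 227 227 227 227 228 229 229 228 228 229 229 229 229 229 230 223
248 226 226 227 227 227 227 227 227 227 227 227 227 227 227 227 228 229 228 229 228 228 228 229 229 228 220
```

```bash
python3 - <<'E'
from h import *
np.set_printoptions(precision=4,suppress=True)
c=cam('salt1');print([atz(c,(325.2,199.5),z) for z in(.07,.08)],'body bottom edge',atz(c,(326,163.5),0), atz(c,(307,182),.04),atz(c,(346,182),.04))
go(.643,.256,.043,22)
E
```

```text
[array([0.6439, 0.2562, 0.07  ]), array([0.6429, 0.2587, 0.08  ])] body bottom edge [0.6368 0.2769 0.    ] [0.6239 0.2585 0.04  ] [0.6593 0.2728 0.04  ]
t 19.5 pos [0.6423 0.2563 0.1999] yaw 21.92 gap 0.0853 q7 0.15 
travel [-0.014  0.027  5.229] angular [-0.018  0.004 -0.014] rows 3.8
```

```bash
python3 -m pendant '[{"travel":[0.01,0.04,0.8],"angular":[0,0,0],"claw":1},{"travel":[0.01,0.04,2],"angular":[0,0,0],"claw":1},{"travel":[0.01,0.04,3.2],"angular":[0,0,0],"claw":1},{"travel":[0.01,0.04,4.2],"angular":[0,0,0],"claw":1},{"travel":[0.01,0.04,4.9],"angular":[0,0,0],"claw":1},{"travel":[0.01,0.04,5.2],"angular":[0,0,0],"claw":1},{"travel":[0.01,0.04,5.2],"angular":[0,0,0],"claw":1},{"travel":[0.01,0.04,5.2],"angular":[0,0,0],"claw":1}]'
python3 -m pendant '[{"travel":[0,0,0],"angular":[0,0,0],"claw":0.2},{"travel":[0,0,0],"angular":[0,0,0],"claw":0.2},{"travel":[0,0,0],"angular":[0,0,0],"claw":0.2},{"travel":[0,0,0],"angular":[0,0,0],"claw":0.2},{"travel":[0,0,0],"angular":[0,0,0],"claw":0.2},{"travel":[0,0,0],"angular":[0,0,0],"claw":0.2},{"travel":[0,0,0],"angular":[0,0,0],"claw":0.2},{"travel":[0,0,0],"angular":[0,0,0],"claw":0.2},{"travel":[0,0,0],"angular":[0,0,0],"claw":0.2},{"travel":[0,0,0],"angular":[0,0,0],"claw":0.2},{"travel":[0,0,0],"angular":[0,0,0],"claw":0.2}]' 40
```

```text
time: 20.17
eef_pos: [0.6442, 0.2579, 0.046]
orientation: [0.56, 0.829, 0.0, 0.0]
wrist_force: [-0.2, -0.2, 0.5]
finger_gap: 0.0853
grasp_force: 0.0
time: 21.08
eef_pos: [0.6442, 0.2584, 0.0461]
orientation: [0.559, 0.829, 0.0, 0.0]
wrist_force: [-3.7, -0.9, 11.6]
finger_gap: 0.0373
grasp_force: 39.2
```

```bash
python3 -m pendant '[{"travel":[0,0,-0.2],"angular":[0,0,0],"claw":0.2},{"travel":[0,0,-0.7],"angular":[0,0,0],"claw":0.2},{"travel":[0,0,-1.5],"angular":[0,0,0],"claw":0.2},{"travel":[0,0,-2.5],"angular":[0,0,0],"claw":0.2},{"travel":[0,0,-3.6],"angular":[0,0,0],"claw":0.2},{"travel":[0,0,-4.6],"angular":[0,0,0],"claw":0.2},{"travel":[0,0,-5],"angular":[0,0,0],"claw":0.2},{"travel":[0,0,-5],"angular":[0,0,0],"claw":0.2},{"travel":[0,0,-5],"angular":[0,0,0],"claw":0.2}]'
python3 - <<'E'
from h import *
from bench import bot
wsnap('salt2');im=cv2.imread('pics/salt2.png')
s=bot.snapshot('side')['color'][:,:,::-1];cv2.imwrite('pics/side2.png',s)
p=px(SIDE,bot.observe()['eef_pos']).astype(int);print(p)
a=cv2.resize(im[160:400,200:440],(400,400))
b=cv2.convertScaleAbs(cv2.resize(s[p[1]-50:p[1]+50,p[0]-50:p[0]+50],(400,400),interpolation=cv2.INTER_CUBIC),alpha=1.5)
cv2.imwrite('pics/salt2c.png',np.hstack([a,b]))
go(.4500,.0565,.196,22)
E
```

```text
time: 21.83
eef_pos: [0.644, 0.2583, 0.1958]
orientation: [0.559, 0.829, 0.001, 0.0]
wrist_force: [0.3, -0.2, -1.5]
finger_gap: 0.0372
grasp_force: 39.8
[338 131]
t 21.9333 pos [0.6433 0.2581 0.1939] yaw 21.99 gap 0.0373 q7 0.15 
travel [-3.819 -8.49  -0.056] angular [-0.016  0.001 -0.002] rows 6.7
```

View pics/salt2c.png

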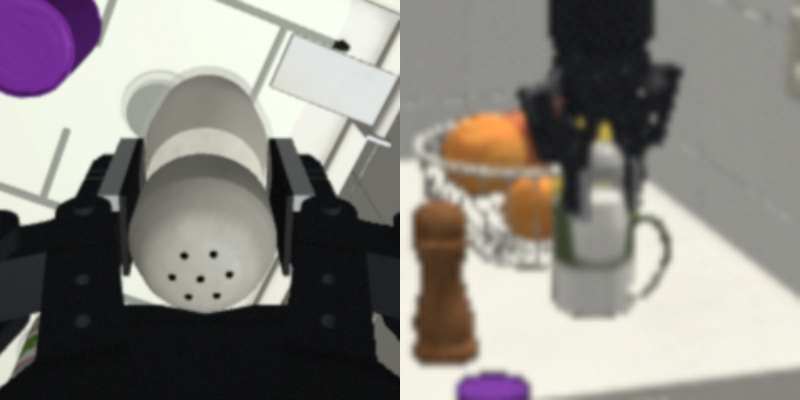

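The shaker hangs upright between the pads, waist-shaped as the gap suggests; cap holes centre near crop (200,278), far foot edge at (208,75).

```bash
python3 - <<'E'
from h import *
from bench import bot
np.set_printoptions(precision=4,suppress=True)
c=cam('salt2');t=np.array([.644,.2583,.1955]);tx=R.from_quat([.559,.829,0,0]).apply([1,0,0]);ty=R.from_quat([.559,.829,0,0]).apply([0,1,0])
u=lambda p:(p[0]*.6+200,p[1]*.6+160)
b=t[2]-.046
for n,p,z in(('cap',(200,278),b+.09),('foot edge',(208,75),b),('footL',(145,140),b+.01),('footR',(272,140),b+.01)):
    d=atz(c,u(p),z)-t;print(n,'toolx',d@tx,'tooly',d@ty)
# tin top on cork from top camera, same bias check
im=cv2.imread('pics/top2.png');h=cv2.cvtColor(im,cv2.COLOR_BGR2HSV);p=px(TOP,[.4495,.0567,.08]);print(p,px(TOP,[.4505,.0562,.008]))
for y in range(220,266,3):print(y,*['%d/%d'%tuple(h[y,x,[0,1]]) for x in range(336,384,3)])
E
```

```text
cap toolx 0.0011299327768629012 tooly -0.0013578623187080533
foot edge toolx 0.01829066996914127 tooly 0.00087333359531015
footL toolx -0.0031789690293405545 tooly -0.02186020684149177
footR toolx -0.003213046065798626 tooly 0.023906075816763298
[360.4814 241.5674] [358.5978 243.0774]
220 36/12 120/36 60/13 34/24 92/112 89/130 89/116 92/116 94/139 90/96 95/104 89/105 87/96 92/90 87/108 93/122
223 36/12 105/27 165/26 21/26 90/106 90/108 87/113 87/119 88/108 86/96 91/130 90/105 90/111 90/92 93/127 92/101
226 23/10 110/36 15/85 20/31 86/89 90/102 92/119 91/114 90/108 92/115 90/96 90/85 90/102 90/100 90/102 88/99
229 23/9 72/128 30/13 23/28 92/85 90/106 92/92 87/106 92/99 90/99 90/105 90/104 90/111 90/93 92/121 88/118
232 30/9 165/22 135/30 17/25 88/83 92/100 90/95 90/109 90/102 87/98 88/104 92/113 88/106 92/119 88/102 88/107
235 30/11 160/35 70/40 23/31 88/71 88/90 88/91 93/85 89/91 87/111 92/100 92/128 87/100 90/110 89/124 90/99
238 30/10 23/41 30/32 30/26 85/68 90/81 90/82 90/87 89/93 90/78 92/112 92/83 97/107 87/118 92/96 93/102
241 19/16 15/89 120/30 25/28 84/65 90/85 92/87 91/99 89
[... 216 characters left out ...]
107 90/96 94/97 90/118 93/102 92/118 87/110 93/110
250 30/10 15/81 15/137 25/31 87/94 88/83 90/99 90/104 88/83 90/89 90/121 90/100 90/104 92/103 88/110 90/96
253 30/10 17/32 15/128 15/70 93/90 92/106 90/98 93/103 88/115 88/111 90/89 90/89 90/105 92/91 87/102 90/87
256 30/10 30/14 15/84 16/126 93/117 87/103 92/103 88/118 90/113 88/120 90/111 90/108 90/109 90/99 88/104 90/101
259 25/12 30/8 19/16 15/60 95/138 90/100 92/110 88/102 94/108 92/96 86/117 90/87 87/109 90/124 90/93 92/94
262 30/10 35/11 30/12 38/10 90/82 87/109 94/111 88/131 92/83 92/105 95/117 94/103 90/115 90/91 92/105 93/102
265 35/12 30/12 30/10 30/12 85/139 88/107 90/99 92/102 92/89 90/101 94/103 88/127 90/91 88/100 90/83 85/107
```

```bash
python3 -m pendant '[{"travel":[-0.25,-0.5,0],"angular":[0,0,0],"claw":0.2},{"travel":[-0.6,-1.3,0],"angular":[0,0,0],"claw":0.2},{"travel":[-1.05,-2.4,0],"angular":[0,0,0],"claw":0.2},{"travel":[-1.55,-3.5,0],"angular":[0,0,0],"claw":0.2},{"travel":[-2.05,-4.6,0],"angular":[0,0,0],"claw":0.2},{"travel":[-2.55,-5.7,0],"angular":[0,0,0],"claw":0.2},{"travel":[-3.05,-6.8,0],"angular":[0,0,0],"claw":0.2},{"travel":[-3.5,-7.8,0],"angular":[0,0,0],"claw":0.2},{"travel":[-3.75,-8.35,0],"angular":[0,0,0],"claw":0.2},{"travel":[-3.79,-8.49,0],"angular":[0,0,0],"claw":0.2},{"travel":[-3.79,-8.49,0],"angular":[0,0,0],"claw":0.2},{"travel":[-3.79,-8.49,0],"angular":[0,0,0],"claw":0.2}]'
python3 - <<'E'
from h import *
go(.4496,.0575,.131,22)
E
```

```text
time: 22.93
eef_pos: [0.4505, 0.058, 0.1947]
orientation: [0.559, 0.829, -0.0, -0.0]
wrist_force: [0.2, -0.4, -1.8]
finger_gap: 0.0369
grasp_force: 39.9
t 22.9333 pos [0.4505 0.058  0.1947] yaw 22.01 gap 0.0369 q7 0.3 
travel [-0.003 -0.034  2.122] angular [-0.003  0.001  0.001] rows 1.5
```

```bash
python3 -m pendant '[{"travel":[0,-0.03,0.4],"angular":[0,0,0],"claw":0.2},{"travel":[0,-0.03,0.9],"angular":[0,0,0],"claw":0.2},{"travel":[0,-0.03,1.4],"angular":[0,0,0],"claw":0.2},{"travel":[0,-0.03,1.8],"angular":[0,0,0],"claw":0.2},{"travel":[0,-0.03,2.05],"angular":[0,0,0],"claw":0.2},{"travel":[0,-0.03,2.1],"angular":[0,0,0],"claw":0.2},{"travel":[0,-0.03,2.1],"angular":[0,0,0],"claw":0.2}]'
python3 -m pendant '[{"travel":[0,0,0.06],"angular":[0,0,0],"claw":0.2},{"travel":[0,0,0.06],"angular":[0,0,0],"claw":0.2}]'
python3 -m pendant '[{"travel":[0,0,0.03],"angular":[0,0,0],"claw":0.2},{"travel":[0,0,0.03],"angular":[0,0,0],"claw":0.2}]'
```

```text
time: 23.52
eef_pos: [0.4496, 0.0573, 0.1316]
orientation: [0.559, 0.829, -0.001, -0.0]
wrist_force: [-0.0, -0.4, -1.2]
finger_gap: 0.0373
grasp_force: 39.9
time: 23.68
eef_pos: [0.4498, 0.0573, 0.1304]
orientation: [0.559, 0.829, 0.0, 0.0]
wrist_force: [0.1, -0.4, -1.4]
finger_gap: 0.0372
grasp_force: 39.9
time: 23.85
eef_pos: [0.4496, 0.0572, 0.1295]
orientation: [0.559, 0.829, 0.0, 0.0]
wrist_force: [-0.7, -0.5, -1.8]
finger_gap: 0.0376
grasp_force: 39.9
```

```bash
python3 -m pendant '[{"travel":[0,0,0.05],"angular":[0,0,0],"claw":0.2},{"travel":[0,0,0.05],"angular":[0,0,0],"claw":0.2}]'
python3 -m pendant '[{"travel":[0,0,0.03],"angular":[0,0,0],"claw":0.2},{"travel":[0,0,0.03],"angular":[0,0,0],"claw":0.2}]'
python3 -m pendant '[{"travel":[0,0,0.02],"angular":[0,0,0],"claw":0.2},{"travel":[0,0,0.02],"angular":[0,0,0],"claw":0.2}]'
```

```text
time: 24.02
eef_pos: [0.4494, 0.0571, 0.1277]
orientation: [0.559, 0.829, 0.0, 0.0]
wrist_force: [0.5, -0.0, -1.0]
finger_gap: 0.0372
grasp_force: 39.9
time: 24.18
eef_pos: [0.4494, 0.0571, 0.1267]
orientation: [0.559, 0.829, -0.0, -0.0]
wrist_force: [-0.6, -0.1, -0.7]
finger_gap: 0.0373
grasp_force: 39.9
time: 24.35
eef_pos: [0.4495, 0.0571, 0.1262]
orientation: [0.559, 0.829, -0.0, 0.0]
wrist_force: [0.1, 0.2, -1.1]
finger_gap: 0.0373
grasp_force: 39.9
```

```bash
python3 -m pendant '[{"travel":[0,0,0.02],"angular":[0,0,0],"claw":0.2},{"travel":[0,0,0.02],"angular":[0,0,0],"claw":0.2}]'

```

```text
time: 24.52
eef_pos: [0.4497, 0.0571, 0.1261]
orientation: [0.559, 0.829, 0.0, 0.0]
wrist_force: [-4.0, -0.5, 12.4]
finger_gap: 0.0375
grasp_force: 41.9
```

```bash
python3 -m pendant '[{"travel":[0,0,-0.01],"angular":[0,0,0],"claw":0.45},{"travel":[0,0,-0.01],"angular":[0,0,0],"claw":0.6},{"travel":[0,0,-0.01],"angular":[0,0,0],"claw":0.8},{"travel":[0,0,-0.01],"angular":[0,0,0],"claw":1},{"travel":[0,0,-0.01],"angular":[0,0,0],"claw":1},{"travel":[0,0,-0.01],"angular":[0,0,0],"claw":1},{"travel":[0,0,-0.5],"angular":[0,0,0],"claw":1},{"travel":[0,0,-1.5],"angular":[0,0,0],"claw":1},{"travel":[0,0,-2.7],"angular":[0,0,0],"claw":1},{"travel":[0,0,-3.8],"angular":[0,0,0],"claw":1},{"travel":[0,0,-4.2],"angular":[0,0,0],"claw":1},{"travel":[0,0,-4.2],"angular":[0,0,0],"claw":1}]'
python3 - <<'E'
from h import *
from bench import bot
wsnap('end1');c=cam('end1');g=cv2.cvtColor(cv2.imread('pics/end1.png'),cv2.COLOR_BGR2GRAY)
cv2.imwrite('pics/side3.png',bot.snapshot('side')['color'][:,:,::-1])
print(px(c,[.45,.0566,.165]),px(c,[.45,.0566,.08]))
h=cv2.cvtColor(cv2.imread('pics/end1.png'),cv2.COLOR_BGR2HSV)
print('   ',*range(264,384,5))
for r in range(100,250,6):print(r,*['%d/%d'%(h[r,x,1],h[r,x,2]) for x in range(264,384,5)])
E
```

```text
time: 25.52
eef_pos: [0.4507, 0.0574, 0.2545]
orientation: [0.559, 0.829, 0.002, 0.001]
wrist_force: [-0.8, 0.7, -0.3]
finger_gap: 0.0852
grasp_force: 0.0
[321.59281568 212.7847048 ] [321.56759671 187.92798998]
    264 269 274 279 284 289 294 299 304 309 314 319 324 329 334 339 344 349 354 359 364 369 374 379
100 16/160 15/226 14/225 15/226 14/225 14/225 15/226 17/228 16/228 17/228 15/226 16/226 16/224 17/225 15/226 17/228 15/226 16/226 17/228 17/228 17/228 17/228 17/228 17/228
106 14/220 15/226 14/225 14/226 14/226 15/226 14/225 14/226 15/226 15/226 16/228 16/228 16/228 16/228 17/228 18/230 18/230 17/228 15/226 16/226 16/228 17/228 18/228 17/228
112 14/226 14/226 14/226 15/226 14/226 17/228 16/228 16/228 14/226 14/226 14/226 16/228 17/228 17/228 18/230 18/230 18/230 17/228 16/222 15/153 15/226 18/230 16/228 16/228
118 14/225 15/226 15/226 15/226 15/226 16/228 15/226 14/226 16/228 14/226 14/226 14/226 14/226 16/228 16/228 16/228 16/228 18/230 19/147 16/226 16/228 16/228 16/228 16/228
124 17/146 15/201 15/225 14/226 17/228 15/226 15/226 16/228 15/226 14/226 15/226 15/226 14/226 16/228
[... 2912 characters left out ...]
5/220 16/156
226 19/146 19/146 19/147 19/146 23/176 16/218 19/214 18/228 17/228 18/140 21/122 18/138 17/135 17/183 19/230 17/228 18/230 19/230 18/230 18/230 18/230 18/230 18/230 18/230
232 19/146 16/144 19/146 19/146 19/146 15/202 15/204 18/228 17/225 19/159 18/228 18/228 18/228 19/230 18/228 17/228 17/228 19/230 19/230 17/228 16/228 19/230 17/228 18/230
238 17/146 19/146 18/142 19/146 19/146 18/184 15/214 18/226 18/226 16/226 18/228 19/230 18/228 17/228 18/228 18/228 18/228 17/228 17/228 17/228 17/228 17/228 17/228 19/230
244 13/136 13/141 16/144 19/146 19/146 19/188 17/210 16/226 18/228 18/228 18/228 18/228 18/228 17/228 16/226 18/226 18/228 18/228 16/226 18/228 18/228 17/228 18/228 15/226
```

```bash
python3 - <<'E'
from h import *
np.set_printoptions(precision=4,suppress=True)
c=cam('end1');f=lambda u,v,z:atz(c,(u,v),z)[:2]
tx=R.from_quat([.559,.829,0,0]).apply([1,0,0])[:2]
print('cork far edge -55:',f(321,133.5,.008)-.055*tx, 'cork sides',(f(280,173,.008)+f(361,173,.008))/2)
print('tin far edge -28.5',f(322,163.5,.08)-.0285*tx,'cols',(f(296.5,188,.08)+f(347,188,.08))/2)
print('shaker foot far -22',f(322,169.5,.08)-.022*tx,'near cap edge +17',f(320,229.5,.155)+.017*tx,'cols',(f(301.5,204,.155)+f(342.5,204,.155))/2)
E
```

```text
cork far edge -55: [0.4507 0.0532] cork sides [0.4478 0.0587]
tin far edge -28.5 [0.4516 0.0539] cols [0.4502 0.0566]
shaker foot far -22 [0.4515 0.0543] near cap edge +17 [0.449  0.0557] cols [0.4488 0.0606]
```

Cork, tin and shaker share a centre to within about 1 mm, both piles stand, and the gripper is clear.

```bash
python3 -m pendant '[{"travel":[0,0,-0.5],"angular":[0,0,0],"claw":1},{"travel":[0,0,-1],"angular":[0,0,0],"claw":1},{"travel":[0,0,-1],"angular":[0,0,0],"claw":1},{"travel":[0,0,-1],"angular":[0,0,0],"claw":1}]'
python3 -c "
from bench import bot
print(bot.close_job())"
```

```text
time: 25.95
eef_pos: [0.4493, 0.0571, 0.2808]
orientation: [0.559, 0.829, -0.0, -0.0]
wrist_force: [-0.3, 0.5, -0.6]
finger_gap: 0.0854
grasp_force: 0.0
the job is handed in; nothing more can be done
None
```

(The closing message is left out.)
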